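# Short out the capacitor test box and hold its sprung cover open

## Robot

A 7-joint arm with a two-finger parallel gripper is mounted at the origin on the work surface. World frame = base frame: x ahead of the robot, y to its left, z up, the work surface at z = 0. Lengths are in mm, angles in rad, forces in N, time in s.
With the tool pointing down it reaches from about 400 to 875 mm from the base axis. Payload 19.3 kg.
Tool frame: the origin (TCP) lies at the very end of the fingers, on their centre line; the grasp point (between the pads) lies 19 mm behind it (grip_point_offset is the z of the grasp point in the tool frame, in mm); z points along the fingers, y is the line along which they close (so a half turn about z gives the same grasp; the last joint's range is limited). The gripper opens to 85 mm and grips with 20 to 120 N. Pads are 22 mm wide; open, the fingers measure 114 mm over their backs; the gripper's body (76 mm by 85 mm) begins 54 mm behind the grasp point. The pads swing forward as they close: fully open they stand 13 mm farther back than shut.
Start: joints at [-1.188, 0.521, -0.036, 1.599, 0.021, 1.021, -0.113], TCP at [273.445, 561.999, 231.291] pointing down, gripper open.
Joint ranges: [-2.91, 2.91], [-0.3, 2.13], [-1.5, 1.42], [0.17, 2.43], [-1.26, 4.41], [0.16, 1.93], [-2.52, 2.52]. Speed limits (rad/s): [1.89, 1.89, 2.39, 2.39, 3.01, 3.01, 3.01].

## Interface

Orientations are given as a 3x3 rotation matrix whose columns are the frame's x, y, z axes.
In Python, from workcell import movep, movel, goto_joints, open_gripper, clamp, wait, inverse_kinematics, read_state, camera, PlanningError, finish_job, grip_point_offset gives the robot as it stands. Calls block until the motion is done:
- movep(position, orientation): joint-space move of the TCP to a pose.
- movel(position, frame=None, max_speed=150, guard=None): straight line of the TCP; frame=None keeps the orientation; max_speed is the mean speed in mm/s. With guard (N) it stops when the force on the tool has changed by that much, and returns True; else False.
- goto_joints(angles): joint-space move.
- open_gripper() and clamp(): open the fingers fully, or close them until they stop; the grip force is fixed at half the most.
- wait(seconds).
- inverse_kinematics(position, orientation): joint angles nearest the present ones, or None.
- read_state(): the state.
- camera(name): name is "scene" or "top"; returns a dict with "image" (480x640x3 uint8, blue, green, red), "range_z" (480x640 float32, mm along the optical axis (not along the pixel's ray), 0 where there is no reading), "fx", "fy", "cx", "cy" (pixels), "cam_to_world" (4x4, takes a point from camera to world coordinates). Camera axes: x right, y up, looking along -z (the intrinsics and any distortion apply to the point x, -y, -z); pixel columns grow to the right and rows downward; lengths in mm; the calibration is good to about 2 mm. A picture is of the moment at which its call begins.
A pose or a line that the arm cannot do raises PlanningError and nothing moves.
- finish_job(): hands the job in; it is judged then, once.
The state is a dict: "time": time; "qpos": joint angles; "qvel": joint speeds; "joint_efforts": joint torques, N m; "eef_pos": TCP position; "tool_rot": TCP orientation; "ft_force": force on the tool from outside, world axes, zero at the start; "torque": the same for the moment, N m; "finger_gap": finger opening in mm; "gripper_force": force on a finger pad.
Only numpy, scipy, OpenCV 4.12 (cv2) and the standard library are available. Lean on these libraries where they do the work, as an engineer would, in place of code of your own. Each camera call takes 0.05 s, during which the arm holds its last target. There are 200 camera calls.

## Task

Make the capacitor test box safe, then hold it open for a colleague who will probe the board: take the red shorting plug from the rack and push it fully home in the discharge socket on the box's deck while the clear cover is still shut, then lift the cover by its handle and hold it open at 60 degrees. The cover is sprung and drops shut by itself, so finish with the gripper still holding the handle, the cover steady at 60 degrees and the plug still home. Leave the blue plug, the multimeter and the spool where they are.

Things in the scene. Friction and masses are not known exactly. Their poses are not given: they have to be found in the camera images.
- test_box: Blue capacitor test box, fixed, 220 (x) by 330 (y) by 80 mm high; position and yaw vary. Origin: centre of its underside, z up. Its front, with four coloured terminals, faces its -x (roughly to the robot). The clear cover lies over the chamber at y = -55 to 165 mm; the rest (y below -55) is a flat deck, 80 mm high, that carries the discharge socket.
- socket (a point): Mouth of the discharge socket: centre of the hole in the top of a black block (44 by 56 mm, 24 high) on the deck, 104 mm above the bench; at (-35, -110, 104) mm in the box's frame, with the box's axes. The hole, open upward, is 20.5 mm (box x) by 32.5 mm (box y), 20 mm deep, with a 1.5 mm chamfer.
- red_plug: Red shorting plug, loose, about 90 g, upright in one well of the rack. Origin: centre of the underside of its nose, z up. Black nose 18 (x) by 30 (y) by 17 mm (lowest 3 mm: 15 by 27); flange 34 by 46, z = 17 to 23; block grip 20 (x) by 36 (y), z = 23 to 59, gripped across the 20. Goes in with its y along box y, either way round; home, the flange is on the block, origin 17 mm below the mouth.
- blue_plug: Blue plug of the same shape and size, in the other well of the rack; loose, to be left there. Which well holds which plug varies.
- plug_rack: Grey fixed block 60 (x) by 160 (y) by 30 mm high with two wells in a row along its y, at y = -42 and +42 mm, each 22 by 34 mm and 22 mm deep. Origin at the centre of its underside. In a well a plug hangs by its flange on the rack's top, its origin 13 mm above the bench, its axes along the rack's.
- cover (a joint): Hinge angle of the clear cover (220 mm wide, 215 mm deep, 6 mm thick, aluminium frame, about 0.45 kg) in rad: 0 shut, 1.05 is 60 degrees, stop at 1.5. It opens upward, its front edge rising and swinging back to the box's +x. Its own weight and a spring pull it shut from any angle; holding it takes about 3 N at the handle.
- hinge (a point): Midpoint of the cover's hinge axis, at (105, 55, 83) mm in the box's frame, with the box's axes; the axis runs along box y along the rear edge of the cover.
- handle_grip (a point): Middle of the black bow handle on top of the cover near its front: a round bar 12 mm thick along box y (it can turn between gripping fingers), 92 mm between the post centres, its centre 40 mm above the cover's face. Shut, it is 185 mm in front of the hinge axis (box -x) and 43 mm above it, 126 mm above the bench; at 60 degrees 55 mm in front and 182 mm above. Its axes turn with the cover.
- multimeter: Yellow multimeter lying flat, 175 by 82 by 45 mm, loose; leave it. Origin at the centre of its underside.
- spool: Solder spool standing on end, black flanges, grey winding, 60 mm across and 48 mm high, loose; leave it. Origin at the centre of its underside.
Mind the look-alikes: they are no part of the job. There is more than one size of the red_plug; the one meant has the size given above.

How it is judged (in metres and radians):
On the way, in this order (a step that is already met when the one before it is completed fails the run):
1. the red plug is fully home in the discharge socket with the cover still shut (z of red_plug in the frame of socket below -0.0145 m and horizontal distance between red_plug and socket below 0.004 m and angle between red_plug's own z axis and vertical below 0.08 rad and value of joint cover below 0.08 rad), for 0.2 s.
2. the cover is lifted by its handle (value of joint cover above 0.5 rad and contact force between the fingers and cover above 0.5 N and distance between the grasp point and handle_grip below 0.07 m), for 0.1 s.
At the end, for the whole second after the job is handed in: Fingers still hold the cover (over 0.5 N), grasp point within 70 mm of the handle, cover steady at 60 degrees within 5 (under 0.05 rad/s); red plug home (within 2.5 mm of full depth, 4 mm sideways, 0.08 rad of upright); blue plug, multimeter and spool within 20 mm of where they were (value of joint cover between 0.9599 and 1.1345 rad and velocity of joint cover between -0.05 and 0.05 rad/s and contact force between the fingers and cover above 0.5 N and distance between the grasp point and handle_grip below 0.07 m and z of red_plug in the frame of socket below -0.0145 m and horizontal distance between red_plug and socket below 0.004 m and angle between red_plug's own z axis and vertical below 0.08 rad and distance of each of blue_plug, multimeter, spool from where it was at the start of the episode below 0.02 m); the arm keeps its last pose, push and grip.
It fails at once if the cover is lifted (more than 0.1 rad) while the red plug is not home in the socket (value of joint cover above 0.1 rad and (z of red_plug in the frame of socket above -0.0145 m or horizontal distance between red_plug and socket above 0.006 m)).
It fails at once if the blue plug, multimeter or spool is moved more than 20 mm (distance of any of blue_plug, multimeter, spool from where it was at the start of the episode above 0.02 m).
It also fails if it takes over 54 s, if anything falls off the work surface, if the arm or the gripper's body presses on something with over 40 N, if the wrist force passes 120 N, or if a joint passes its speed limit or range.

## Working session

There is one attempt and no reset: what is moved stays moved. The work goes in short steps, each a Python script; the robot and the scene stay as the last script left them, time stands still between calls to the robot, and variables do not carry over. Pictures are saved under pics/ and viewed, at most 10 in all, crops included, and the job is handed in when it is done.

```bash
ls; mkdir -p pics; python3 - <<'E'
from workcell import *
import cv2,pickle,numpy as np
d={n:camera(n) for n in("top","scene")}
pickle.dump(d,open("c0.pkl","wb"))
for n in d:
    cv2.imwrite(f"pics/{n}0.png",d[n]["image"]); print(n,d[n]["fx"],d[n]["fy"],d[n]["cx"],d[n]["cy"],np.round(d[n]["cam_to_world"],3).tolist(),[k for k in d[n]],(d[n]["range_z"]>0).mean())
print(grip_point_offset, read_state())
E
```

```text
pics
top 536.4151596981771 536.4151596981771 328.8813201200903 245.8754729734926 [[-0.101, 0.974, -0.205, 322.033], [-0.995, -0.099, 0.02, 73.47], [-0.001, 0.206, 0.979, 1289.204], [0.0, 0.0, 0.0, 1.0]] ['image', 'range_z', 'fx', 'fy', 'cx', 'cy', 'cam_to_world'] 0.9959147135416667
scene 501.12303380362374 501.12303380362374 318.9877383687464 237.79807339474382 [[0.558, -0.454, 0.695, 1334.672], [0.83, 0.284, -0.48, -493.701], [0.021, 0.845, 0.535, 715.2], [0.0, 0.0, 0.0, 1.0]] ['image', 'range_z', 'fx', 'fy', 'cx', 'cy', 'cam_to_world'] 0.9960904947916667
-18.700000000000003 {'time': 0.1, 'qpos': array([-1.18821441,  0.52193585, -0.03630837,  1.59993054,  0.02118493,
        1.02109302, -0.11281853]), 'qvel': array([ 0.00098114, -0.0008628 ,  0.00016003,  0.00117716, -0.00120956,
       -0.00240464, -0.00194809]), 'joint_efforts': array([ 5.10742451e-03, -9.28496647e+01,  1.98481210e+00, -3.70533907e+01,
        1.83269317e-02,  5.36215404e-03,  2.39365136e-05]), 'eef_pos': array([273.32719339, 561.74344505, 230.80238282]), 'tool_rot': array([[-8.99209846e-01,  4.37517446e-01, -3.70786938e-04],
       [ 4.37517598e-01,  8.99209388e-01, -9.09709070e-04],
       [-6.45984929e-05, -9.80245163e-04, -9.99999517e-01]]), 'ft_force': array([-0.15796013, -0.43405739, -0.37145164]), 'torque': array([ 0.00586833,  0.01805273, -0.01778109]), 'gripper_force': 0.0, 'finger_gap': 85.64532740899152}
```

View pics/top0.png

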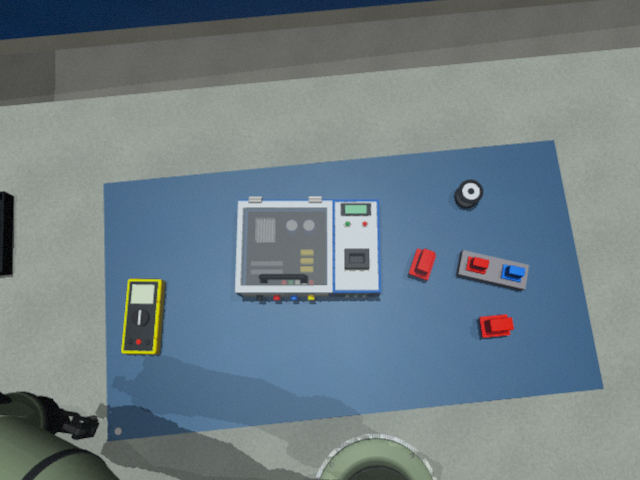

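View pics/scene0.png

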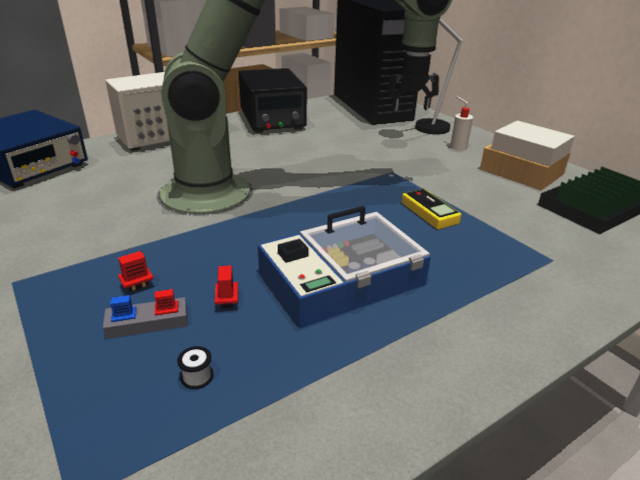

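The top view shows the rack at about (493,270), with the small red plug in its left well (478,265) and the blue one at (514,272). The larger loose red plugs at (423,264) and (495,326) are decoys. The box is centred near (308,248), with the socket at (357,259) and the handle at (284,278).

```bash
cat > h.py <<'E'
import numpy as np,cv2
def cloud(c):
    v,u=np.mgrid[0:480,0:640]; z=c["range_z"]
    P=np.stack([(u-c["cx"])/c["fx"]*z,-(v-c["cy"])/c["fy"]*z,-z],-1)
    M=c["cam_to_world"]; return P@M[:3,:3].T+M[:3,3]
def rect(P,m):
    (c,s,a)=cv2.minAreaRect(P[m][:,:2].astype(np.float32)); return np.round(c,1),np.round(s,1),round(a,2),int(m.sum())
def big(m):
    n,l,s,_=cv2.connectedComponentsWithStats(m.astype(np.uint8)); return l==1+np.argmax(s[1:,4])
E
python3 - <<'E'
import pickle; from h import *
d=pickle.load(open("c0.pkl","rb"))
v,u=np.mgrid[0:480,0:640]
win={"top":dict(box=(225,190,390,310),rack=(445,240,540,300),sock=(340,240,375,280),hand=(250,262,320,292)),
 "scene":dict(box=(245,200,440,320),rack=(95,285,195,340),sock=(270,230,315,270),hand=(320,200,375,240))}
for n,c in d.items():
    P=cloud(c); h=cv2.cvtColor(c["image"],cv2.COLOR_BGR2HSV).astype(int); Z=P[...,2]
    def w(k): a=win[n][k]; return (u>=a[0])&(u<=a[2])&(v>=a[1])&(v<=a[3])
    H,S,V=h[...,0],h[...,1],h[...,2]
    red=((H<8)|(H>172))&(S>140)&(V>70); blu=(H>100)&(H<125)&(S>150)
    print(n,"bench",np.median(Z[w("rack")&(Z<12)]))
    m=big(w("box")&(Z>70)&(Z<92)); print("box",rect(P,m),np.median(Z[m]))
    m=big(w("rack")&(Z>24)&(Z<34)&(S<90)); print("rack",rect(P,m),np.median(Z[m]))
    m=w("rack")&red&(Z>62); print("redtop",rect(P,m),np.median(Z[m]))
    m=w("rack")&blu&(Z>62); print("blutop",rect(P,m),np.median(Z[m]))
    m=big(w("sock")&(Z>97)&(Z<110)); print("sock",rect(P,m),np.median(Z[m]))
    m=big(w("hand")&(Z>112)&(Z<140)); print("hand",rect(P,m),np.median(Z[m]))
E
```

```text
top bench 0.21810552525289495
box (array([585.5,  97.3]), array([331.2, 227.4]), 84.26, 12744) 84.14769608446636
rack (array([ 490.8, -334.3]), array([161.4,  61.9]), 71.01, 1025) 29.36609851347953
redtop (array([ 503.2, -294.4]), array([36.8, 18.9]), 71.47, 137) 70.87335355022014
blutop (array([ 409.3, -157. ]), array([ 32.3, 491.8]), 16.99, 146) 70.94197937441174
sock (array([537.1,  -8.5]), array([55. , 45.2]), 84.36, 373) 103.57018117996245
hand (array([508. , 160.3]), array([103.1,  10.3]), 84.46, 241) 129.82138302378075
scene bench 0.9950114382409083
box (array([583.9,  92.8]), array([334.4, 232.4]), 84.35, 8282) 84.65512376392087
rack (array([ 491.1, -340.2]), array([160.3,  66.2]), 70.61, 1018) 29.675992071693145
redtop (array([ 912. , -403.7]), array([ 35.1, 863.6]), 75.65, 164) 70.89433102302718
blutop (array([ 898.4, -444.8]), array([ 37.6, 877.2]), 81.15, 189) 70.8759448533691
sock (array([535.3, -13.2]), array([58.8, 51. ]), 82.26, 319) 103.24824837592439
hand (array([508.8, 153.9]), array([105.2,  15.1]), 83.84, 220) 127.72725431674326
```

```bash
cat >> h.py <<'E'
def R(yaw_deg,flip=1):  # tool down, tool y along the direction yaw
    a=np.radians(yaw_deg); y=flip*np.array([np.cos(a),np.sin(a),0]); z=np.array([0,0,-1.]); return np.stack([np.cross(y,z),y,z],1)
E
python3 - <<'E'
from workcell import *; from h import *; import pickle
p=[503.5,-297,110]
for f in(1,-1):
    print(f,[inverse_kinematics(q,R(a,f)) for q,a in((p,-19),([538,-11,140],-5.7))])
f=min((1,-1),key=lambda f:9 if inverse_kinematics(p,R(-19,f)) is None else abs(inverse_kinematics(p,R(-19,f))[6]))
movep([503.5,-297,220],R(-19,f)); movel(p)
d={n:camera(n) for n in("top","scene")}; pickle.dump(d,open("c1.pkl","wb"))
s=read_state(); print(f,s["time"],s["eef_pos"],s["finger_gap"])
for n in d:
    P=(cloud(d[n])-s["eef_pos"])@s["tool_rot"]
    m=(abs(P[...,0])<35)&(abs(P[...,1])<75)&(P[...,2]>-35)&(P[...,2]<5); Q=P[m]
    print(n,len(Q),np.round(np.percentile(Q,[0,2,10,25,50,75,90,98,100],axis=0),1).T.tolist() if len(Q) else "")
im=d["scene"]["image"][180:360,60:300]; cv2.imwrite("pics/s1.png",cv2.resize(im,None,fx=3,fy=3))
E
```

```text
1 [array([-0.03824034,  0.74473857,  0.71490999,  1.83475534, -0.65682884,
        0.8149106 ,  0.68472632]), array([-0.40656859,  0.54990294,  0.4387788 ,  1.92986765, -0.33785448,
        0.73396359,  0.12972468])]
-1 [array([-0.25522907,  1.04767536,  1.21934548,  1.84425788, -1.11323941,
        1.13507957, -2.08217038]), array([-0.82249691,  0.92391889,  1.22265773,  1.94773558, -1.02050959,
        1.07588511, -2.37599163])]
1 4.2 [ 503.91271827 -297.24096455  110.90353642] 85.47699958823539
top 0 
scene 106 [[-12.9, -12.3, -10.7, -6.6, -0.4, 5.1, 7.4, 8.9, 9.2], [-48.5, -44.4, 47.0, 48.8, 51.6, 55.7, 56.8, 58.5, 59.2], [-34.7, -34.6, -33.2, -30.4, -25.4, -20.5, -15.0, -12.9, -11.6]]
```

View pics/s1.png

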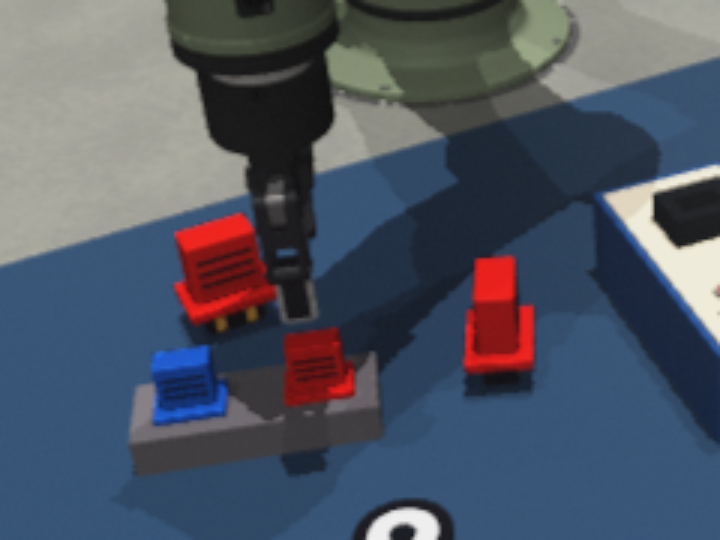

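The open fingers straddle the red plug in the rack (crop 320,365), and the blue plug is left of it. The finger points put the scene camera about 2 mm low in y here, so I'll measure the plug against the gripper in that same view, then grasp.

```bash
python3 - <<'E'
from workcell import *; from h import *; import pickle
s=read_state()
for f,n in(("c0","top"),("c0","scene"),("c1","scene")):
    c=pickle.load(open(f+".pkl","rb"))[n]; P=(cloud(c)-s["eef_pos"])@s["tool_rot"]; Z=cloud(c)[...,2]
    h=cv2.cvtColor(c["image"],cv2.COLOR_BGR2HSV).astype(int); red=((h[...,0]<8)|(h[...,0]>172))&(h[...,1]>140)
    near=(abs(P[...,0])<32)&(abs(P[...,1])<32)&red
    for lo,hi in((64,80),(40,64),(31,40)):
        Q=P[near&(Z>lo)&(Z<hi)]; print(f,n,lo,len(Q),np.round(np.percentile(Q,[0,3,50,97,100],axis=0).T[:2],1).tolist(), np.round((np.percentile(Q,1,axis=0)+np.percentile(Q,99,axis=0))[:2]/2,1))
E
```

```text
c0 top 64 136 [[-15.9, -13.8, 2.6, 20.5, 21.0], [-11.3, -10.2, -2.1, 7.4, 7.9]] [ 2.9 -1.7]
c0 top 40 35 [[-14.8, -12.3, 19.5, 21.2, 21.3], [-16.9, -14.6, -9.2, 8.2, 10.0]] [ 3.6 -3.4]
c0 top 31 92 [[-19.5, -18.6, 8.2, 24.6, 25.1], [-17.7, -17.6, -12.0, 10.8, 13.3]] [ 2.8 -2.7]
c0 scene 64 152 [[-18.8, -18.0, -2.3, 14.8, 15.4], [-9.2, -7.7, 5.6, 11.9, 14.1]] [-1.6  1.5]
c0 scene 40 174 [[-22.7, -18.7, -1.1, 15.3, 15.6], [-6.5, 1.6, 9.2, 11.7, 13.5]] [-2.1  3.9]
c0 scene 31 153 [[-23.5, -23.3, 0.0, 20.2, 20.6], [-14.5, -11.9, 11.3, 18.2, 20.7]] [-1.5  2.5]
c1 scene 64 153 [[-19.0, -18.1, -2.2, 14.8, 15.4], [-9.2, -7.0, 5.9, 11.8, 12.7]] [-1.5  2.2]
c1 scene 40 175 [[-20.2, -18.7, -1.9, 15.3, 15.5], [-5.8, 5.6, 9.5, 12.2, 14.5]] [-2.2  5.5]
c1 scene 31 152 [[-23.8, -23.4, 1.3, 20.2, 20.5], [-17.8, -11.8, 12.1, 18.0, 18.9]] [-1.6  1.4]
```

```bash
python3 - <<'E'
from workcell import *; from h import *; import pickle
s=read_state(); p=s["eef_pos"]
print(movel([503.9,-297.2,40.5],guard=15)); clamp(); s=read_state(); print(s["eef_pos"],s["finger_gap"],s["gripper_force"])
movel([503.9,-297.2,190],max_speed=200); print(read_state()["finger_gap"],read_state()["ft_force"])
movep([538,-11.3,190],R(-5.7,1))
movel([538,-11.3,152])
s=read_state(); print(s["time"],s["eef_pos"],s["tool_rot"].round(4).tolist())
d={n:camera(n) for n in("top","scene")}; pickle.dump([d,s],open("c2.pkl","wb"))
c=d["scene"]; im=c["image"][150:330,220:460]; cv2.imwrite("pics/s2.png",cv2.resize(im,None,fx=3,fy=3))
cv2.imwrite("pics/t2.png",cv2.resize(d["top"]["image"][180:330,280:480],None,fx=4,fy=4))
E
```

```text
False
[ 504.08126607 -297.21101981   40.84997977] 19.169152339770527 58.986459374427795
19.375369713481337 [-0.05793923  0.99689446 -1.12402347]
7.8417 [537.87688027 -12.53842138 152.11825515] [[0.1012, 0.9949, -0.0007], [0.9949, -0.1012, -0.0006], [-0.0007, -0.0006, -1.0]]
```

View pics/s2.png

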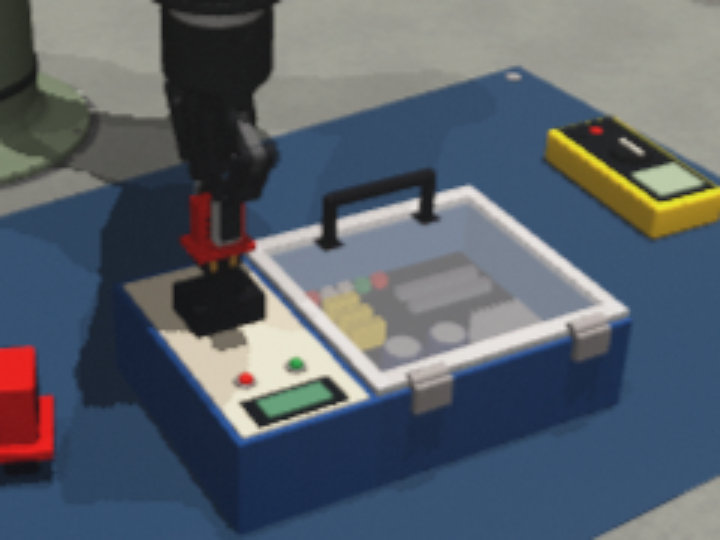

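The scene crop shows the red plug held upright just above the black socket block (crop 218,240 over 218,300), with the cover shut. I'll compare flange and block edges in that one view.

```bash
python3 - <<'E'
from workcell import *; from h import *; import pickle
d,s=pickle.load(open("c2.pkl","rb")); c=d["scene"]; W=cloud(c); Z=W[...,2]
print(read_state()["eef_pos"])
h=cv2.cvtColor(c["image"],cv2.COLOR_BGR2HSV).astype(int); red=((h[...,0]<8)|(h[...,0]>172))&(h[...,1]>140)
B=np.stack([[.9951,-.0993,0],[.0993,.9951,0],[0,0,1]],1); P=(W-s["eef_pos"])@B
near=(abs(P[...,0])<45)&(abs(P[...,1])<45); pc=[0,2,10,50,90,98,100]
def pr(t,m): print(t,m.sum(),np.percentile(P[m],pc,axis=0).T[:2].round(1).tolist())
pr("flange",near&red&(Z>138)&(Z<150)); pr("flside",near&red&(Z>140)&(Z<146))
pr("grip",near&red&(Z>150)&(Z<185))
dark=h[...,2]<70
pr("block",near&(Z>88)&(Z<108)&dark); pr("blocktop",near&(Z>101)&(Z<107)&dark); pr("blockside",near&(Z>86)&(Z<100)&dark)
m=near&(Z>101)&(Z<107)&dark; print(rect(P,m)); print(rect(P,near&red&(Z>138)&(Z<150)))
# c0 block top
c0=pickle.load(open("c0.pkl","rb"))
for n in c0:
    W0=cloud(c0[n]); P=(W0-s["eef_pos"])@B; near=(abs(P[...,0])<45)&(abs(P[...,1])<45)
    for lo,hi in((101,107),(86,100)): m=near&(W0[...,2]>lo)&(W0[...,2]<hi)&(c0[n]["image"].max(-1)<70); pr(n+str(lo),m)
E
```

```text
[538.41390556 -12.04475522 152.84036773]
flange 110 [[-15.6, -13.8, -2.6, 14.3, 18.1, 19.2, 21.0], [-25.9, -25.4, -24.6, -13.2, 14.3, 18.2, 19.0]]
flside 41 [[-13.9, -13.1, -1.8, 15.6, 17.5, 19.0, 19.2], [-25.6, -25.4, -25.1, -7.9, 14.2, 17.7, 18.9]]
grip 123 [[-8.8, -7.4, -4.9, 6.9, 10.7, 11.8, 18.2], [-26.2, -21.7, -20.9, -17.5, -6.5, 13.0, 13.5]]
block 434 [[-23.1, -20.8, -16.1, 7.8, 20.1, 21.4, 24.2], [-30.5, -29.7, -28.5, -4.0, 19.8, 24.6, 26.7]]
blocktop 227 [[-23.1, -21.7, -18.3, 1.7, 19.0, 21.0, 22.8], [-29.9, -29.0, -26.1, -3.5, 21.0, 24.8, 26.7]]
blockside 215 [[-18.1, -17.2, -13.7, 17.9, 20.8, 21.8, 24.2], [-30.5, -30.1, -28.9, -3.9, 17.2, 24.4, 26.1]]
(array([-0.1, -1.6]), array([45.7, 56.5]), 0.34, 227)
(array([ 3.1, -3.2]), array([45.7, 35.7]), 86.79, 110)Traceback (most recent call last):
  File "<stdin>", line 17, in <module>
  File "<stdin>", line 7, in pr
    return _quantile_unchecked(
        a, q, axis, out, overwrite_input, method, keepdims, weights)
    return _ureduce(a,
                    func=_quantile_ureduce_func,
    ...<5 lines>...
                    overwrite_input=overwrite_input,
                    method=method)
    r = func(a, **kwargs)
    result = _quantile(arr,
                       quantiles=q,
    ...<2 lines>...
                       out=out,
                       weights=wgt)
    slices_having_nans = np.isnan(arr[-1, ...])
                                  ~~~^^^^^^^^^
IndexError: index -1 is out of bounds for axis 0 with size 0
```

```bash
python3 - <<'E'
from workcell import *; from h import *
x,y=536.2,-10.3
def st(t):
    s=read_state(); print(t,round(s["time"],2),s["eef_pos"].round(2),s["ft_force"].round(1),s["torque"].round(2),round(s["finger_gap"],2))
movel([x,y,136]); wait(.2); st("above")
for z in(130,127,123,118,114):
    g=movel([x,y,z],max_speed=25,guard=15); st((z,g))
    if g: break
E
```

```text
above 8.4 [536.55 -10.35 136.65] [-0.  -0.4 -1.1] [ 0.01 -0.    0.  ] 19.38
(130, False) 8.79 [536.12 -10.35 129.88] [-0.2  0.3 -0.7] [-0.05 -0.02  0.04] 19.69
(127, False) 9.06 [536.13 -10.35 126.88] [-0.1  0.2 -1.4] [-0.02  0.04  0.06] 19.15
(123, False) 9.37 [536.1  -10.33 122.83] [ 0.2  0.3 -0.2] [-0.03 -0.01 -0.02] 19.38
(118, False) 9.72 [536.11 -10.35 117.85] [ 0.2 -0.2 -0.3] [-0.03  0.01  0.02] 19.28
(114, True) 9.94 [536.5  -10.35 114.81] [-4.3  0.6 16.2] [ 0.24  0.96 -0.04] 19.17
```

The plug slid in freely and hit the stop at home depth (TCP 114.8, predicted 114.85). Next: press it lightly, release, check it, and go to the handle.

```bash
python3 - <<'E'
from workcell import *; from h import *; import pickle
def st(t):
    s=read_state(); print(t,round(s["time"],2),s["eef_pos"].round(2),s["ft_force"].round(1),round(s["finger_gap"],2))
print(movel([536.2,-10.3,112.5],max_speed=15,guard=25)); wait(.3); st("press")
open_gripper(); st("open"); movel([536.2,-10.3,215],max_speed=200)
H=[507.9,158.3]
movep([*H,200],R(-5.7,1)); st("over handle")
d={n:camera(n) for n in("top","scene")}; pickle.dump([d,read_state()],open("c3.pkl","wb"))
for n,c in d.items():
    W=cloud(c); h=cv2.cvtColor(c["image"],cv2.COLOR_BGR2HSV).astype(int); red=((h[...,0]<8)|(h[...,0]>172))&(h[...,1]>140)
    m=red&(abs(W[...,0]-536)<45)&(abs(W[...,1]+10)<45)&(W[...,2]>90); Q=W[m]
    print(n,m.sum(),np.percentile(Q[:,2],[5,25,50,75,95,99]).round(1)," grip top expect 146, flange 104-110", rect(W,m&(W[...,2]>140)))
cv2.imwrite("pics/s3.png",cv2.resize(d["scene"]["image"][130:310,220:460],None,fx=3,fy=3))
h=np.array([536.5,-10.35])  # feasibility of the arc
a0=np.radians(-5.7); ex=np.array([np.cos(a0),np.sin(a0),0]); ez=np.array([0,0,1.]); hin=np.array([*H,126.])+185*ex-43*ez
for k in(0.,.4,.6):
    for th in np.radians([0,30,60]):
        p=hin+ex*(-185*np.cos(th)+43*np.sin(th))+ez*(185*np.sin(th)+43*np.cos(th)); t=k*th
        z=-np.sin(t)*ex-np.cos(t)*ez; y=np.cos(t)*ex-np.sin(t)*ez; F=np.stack([np.cross(y,z),y,z],1)
        q=inverse_kinematics(p-grip_point_offset*z,F); print(k,np.degrees(th).round(),p.round(),None if q is None else q.round(2))
E
```

```text
True
press 10.45 [536.53 -10.32 114.82] [-4.1  1.5 14.4] 19.21
open 11.11 [536.26 -10.28 114.33] [ 0.5 -0.4 -0.1] 85.29
over handle 12.48 [507.6  158.17 199.43] [-0.7  0.1  0.7] 85.53
top 259 [106.7 111.  142.5 145.8 149.4 150.5]  grip top expect 146, flange 104-110 (array([537.3,  -8.5]), array([35.1, 18.5]), 82.96, 149)
scene 420 [105.7 110.8 125.1 141.  146.7 147.7]  grip top expect 146, flange 104-110 (array([537.7, -14.1]), array([37.1, 24. ]), 85.07, 109)
0.0 0.0 [508. 158. 126.] [-1.    0.76  0.88  1.98 -0.82  0.81  0.26]
0.0 30.0 [554. 154. 213.] [-1.    0.71  0.99  1.81 -0.7   1.02  0.17]
0.0 60.0 [637. 145. 265.] [-0.87  0.77  0.99  1.53 -0.67  1.21  0.14]
0.4 0.0 [508. 158. 126.] [-1.    0.76  0.88  1.98 -0.82  0.81  0.26]
0.4 30.0 [554. 154. 213.] [-0.88  0.79  0.93  1.65 -0.67  1.28  0.15]
0.4 60.0 [637. 145. 265.] [-0.62  0.94  0.85  1.16 -0.65  1.73  0.07]
0.6 0.0 [508. 158. 126.] [-1.    0.76  0.88  1.98 -0.82  0.81  0.26]
0.6 30.0 [554. 154. 213.] [-0.81  0.83  0.89  1.57 -0.66  1.41  0.14]
0.6 60.0 [637. 145. 265.] [-0.38  0.96  0.38  0.96 -0.42  1.9  -0.16]
```

View pics/s3.png

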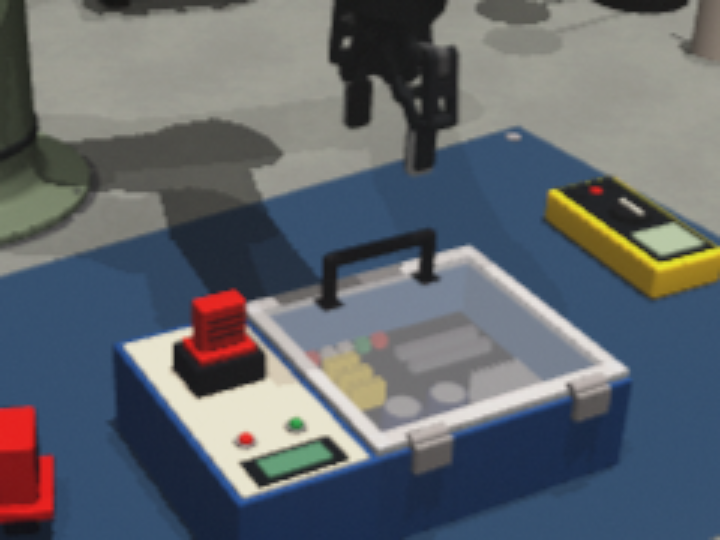

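The crop shows the plug's flange flush on the black block (218,350), the cover shut, and the open gripper over the handle. Next I grasp the handle and lift along the arc.

```bash
python3 - <<'E'
from workcell import *; from h import *
def st(t):
    s=read_state(); print(t,round(s["time"],2),s["eef_pos"].round(2),s["ft_force"].round(1),round(s["finger_gap"],2),round(s["gripper_force"],1)); return s
H=np.array([507.9,158.3]); 
g=movel([*H,107],max_speed=120,guard=12); st(("down",g))
if g: raise SystemExit
clamp(); wait(.2); s=st("clamp")
if not 9<s["finger_gap"]<15: raise SystemExit
a0=np.radians(-5.7); ex=np.array([np.cos(a0),np.sin(a0),0]); ez=np.array([0,0,1.])
H=s["eef_pos"][:2]; hin=np.array([*H,126.])+185*ex-43*ez; k=.3
for deg in range(5,61,5):
    th=np.radians(deg)
    p=hin+ex*(-185*np.cos(th)+43*np.sin(th))+ez*(185*np.sin(th)+43*np.cos(th)); t=k*th
    z=-np.sin(t)*ex-np.cos(t)*ez; y=np.cos(t)*ex-np.sin(t)*ez; F=np.stack([np.cross(y,z),y,z],1)
    movel(p-grip_point_offset*z,F,max_speed=40); s=st(deg)
    if np.linalg.norm(s["ft_force"])>40: print("force stop"); break
wait(.5); s=st("end")
g=s["eef_pos"]+grip_point_offset*s["tool_rot"][:,2]-hin
print("angle from grasp point",np.degrees(np.arctan2(g[2],-g@ex)-np.arctan2(43,185)),np.hypot(g[2],g@ex),np.hypot(185,43))
c=camera("scene"); cv2.imwrite("pics/s4.png",cv2.resize(c["image"][80:320,200:500],None,fx=2.5,fy=2.5))
import pickle; pickle.dump([c,s],open("c4.pkl","wb"))
E
```

```text
('down', False) 13.51 [508.27 158.22 107.54] [ 0.1 -0.1 -0.7] 85.15 0.0
clamp 14.39 [507.88 158.35 107.03] [-1.5  0.6  1.9] 10.19 58.4
5 14.96 [511.67 157.94 123.09] [-1.6  1.4 -5.1] 10.3 58.4
10 15.52 [516.97 157.44 139.04] [-5.1  1.2 -2.8] 9.39 58.6
15 16.07 [523.48 156.79 154.07] [-6.5  1.9 -3.4] 9.72 58.5
20 16.63 [531.18 156.02 168.47] [-8.1  1.1 -0.6] 9.88 58.6
25 17.19 [540.07 155.12 182.14] [-11.7   1.3   2.8] 9.75 58.7
30 17.75 [550.1  154.12 195.01] [-14.1   2.8   9.2] 10.1 58.8
35 18.31 [561.21 153.01 206.76] [-15.4   3.6   9.6] 10.01 58.8
40 18.87 [573.45 151.78 217.83] [-17.4   2.9  13.9] 9.9 58.9
45 19.43 [586.66 150.49 227.82] [-19.5   2.5  20.2] 9.83 58.9
50 19.98 [600.78 149.13 236.6 ] [-18.    2.7  24.8] 9.65 58.9
55 20.54 [615.59 147.62 244.12] [-16.9   4.6  28.1] 9.85 58.9
60 21.1 [630.93 146.08 250.22] [-15.    4.2  31. ] 10.08 59.0
end 21.6 [630.81 146.11 250.18] [-14.6   3.5  30.6] 9.86 58.9
angle from grasp point 60.16466812138847 193.16126850894884 189.9315666233499
```

View pics/s4.png

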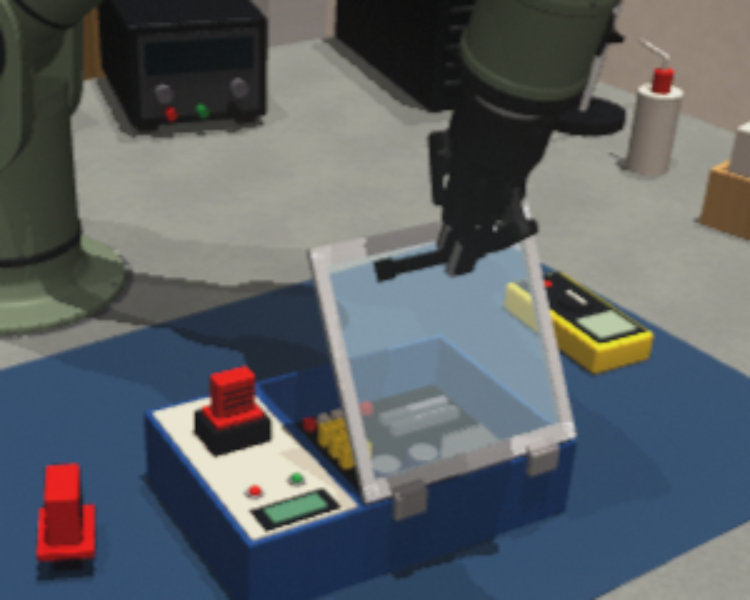

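The crop shows the cover open at about 60°, the gripper on the bow handle (440,262), and the plug still home (232,405). I'll check the angle from the white frame and ease the radial strain of about 30 N.

```bash
cat > ang.py <<'E'
from h import *
def angle(c):
    W=cloud(c); a=np.radians(-5.7); ex=np.array([np.cos(a),np.sin(a),0]); ey=np.array([-np.sin(a),np.cos(a),0])
    L=np.stack([W[...,:3]@ex,W@ey,W[...,2]],-1)-np.array([np.array([582,95.65,0])@ex,np.array([582,95.65,0])@ey,0])
    h=cv2.cvtColor(c["image"],cv2.COLOR_BGR2HSV).astype(int)
    m=(h[...,1]<45)&(h[...,2]>130)&(L[...,2]>110)&(L[...,2]<290)&(L[...,0]>-60)&(L[...,0]<115)&(L[...,1]>-62)&(L[...,1]<-30)
    Q=L[m][:,[0,2]]; v=cv2.fitLine(Q.astype(np.float32),cv2.DIST_HUBER,0,.01,.01).ravel()
    return m.sum(),np.degrees(np.arctan2(abs(v[1]),abs(v[0]))),v.round(3)
E
python3 - <<'E'
from workcell import *; from ang import *; import pickle
c,s=pickle.load(open("c4.pkl","rb")); print(angle(c))
u=np.array([-.29*.995,.29*.0993,.957])
for i in range(2):
    s=read_state(); p=s["eef_pos"]; movel(p+ (3*u if i==0 else 1.5*u),max_speed=10); wait(.4)
    n=read_state(); print(n["eef_pos"].round(2),n["ft_force"].round(1),n["finger_gap"].round(2),n["gripper_force"].round(1),abs(n["qvel"]).max().round(4))
c=camera("scene"); print(angle(c),read_state()["time"])
E
```

```text
(np.int64(632), np.float32(59.35478), array([  0.51 ,  -0.86 ,  40.493, 197.492], dtype=float32))Traceback (most recent call last):
  File "<stdin>", line 6, in <module>
AttributeError: 'float' object has no attribute 'round'
```

```bash
python3 - <<'E'
from workcell import *; from ang import *
n=read_state(); print(n["time"],n["eef_pos"].round(2),n["ft_force"].round(1),n["finger_gap"],n["gripper_force"],abs(n["qvel"]).max())
c=camera("scene"); print(angle(c))
W=cloud(c); h=cv2.cvtColor(c["image"],cv2.COLOR_BGR2HSV).astype(int); m=((h[...,0]<8)|(h[...,0]>172))&(h[...,1]>140)&(abs(W[...,0]-536)<45)&(abs(W[...,1]+10)<45)&(W[...,2]>90)
print(np.percentile(W[m][:,2],[5,25,50,75,95,99]).round(1),rect(W,m&(W[...,2]>140)))
E
```

```text
22.825 [630.34 146.13 250.64] [  7.3   0.5 -34.6] 9.836616810993313 58.24454426765442 0.0028059040128413327
(np.int64(631), np.float32(59.35251), array([  0.51 ,  -0.86 ,  40.658, 196.94 ], dtype=float32))
[105.1 110.9 125.  140.2 146.8 147.7] (array([537. , -13.7]), array([35.8, 21.4]), 84.83, 108)
```

```bash
python3 - <<'E'
from workcell import *; from ang import *
movel(read_state()["eef_pos"],max_speed=10); wait(.6)
for i in range(2):
    n=read_state(); print(n["time"],n["eef_pos"].round(2),n["ft_force"].round(1),n["finger_gap"],n["gripper_force"],abs(n["qvel"]).max()); wait(.4)
a=angle(camera("scene")); print(a)
if 57<a[1]<63 and abs(n["qvel"]).max()<.01 and n["gripper_force"]>20: print(finish_job())
E
```

```text
23.8667 [630.36 146.16 250.5 ] [  0.4   2.3 -18.1] 9.797522499833729 59.66148555278778 0.001562627245445071
24.2667 [630.37 146.13 250.55] [  1.4   2.3 -21.6] 9.908609304081613 59.47712481021881 0.0011073486937141924
(np.int64(634), np.float32(59.241432), array([  0.511,  -0.859,  40.261, 197.537], dtype=float32))
the job is handed in; nothing more can be done
None
```

I handed the job in at about 24 s: the red plug is fully home in the discharge socket, and the gripper is holding the cover by its handle, steady at about 59° in the camera image; I have not seen the judge's verdict.

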